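# Swap the sight cell of a token sensor

### The arm

A 7-joint arm with a two-finger parallel gripper is mounted at the origin on the work surface. World frame = base frame: x ahead of the robot, y to its left, z up, the work surface at z = 0. Lengths are in m, angles in rad, forces in N, time in s.
With the tool pointing down it reaches from about 0.4 to 0.85 m from the base axis. Payload 4.5 kg.
Tool frame: the origin (TCP) lies where the fingers leave the gripper's body, on its centre line; the fingertips stand 64 mm ahead of it and the grasp point (between the pads) lies 45 mm ahead of it; z points along the fingers, y is the line along which they close (so a half turn about z gives the same grasp; the last joint's range is limited). The gripper opens to 88 mm and grips with 3 to 60 N. Pads are 18 mm wide; open, the fingers measure 123 mm over their backs; the gripper's body (75 mm by 187 mm) begins 45 mm behind the grasp point.
Start: joints at [-1.181, 0.689, -0.195, 1.565, 0.157, 0.902, -0.215], TCP at [0.218, 0.586, 0.303] pointing down, gripper open.
Joint ranges: [-3.01, 3.01], [-0.46, 2.08], [-1.47, 1.51], [0.13, 2.56], [-1, 4.14], [0.04, 2.09], [-2.66, 2.66]. Speed limits (rad/s): [2.57, 2.57, 3.14, 3.14, 3.14, 3.14, 3.14].

### API

Orientations are given as a unit quaternion [x, y, z, w].
In Python, from plant import r gives the robot as it stands.
- The arm moves only by the tool play_rows, never from a script. Its arguments are lists of equal length, an entry for each row: "translation": the shift along the tool's x, y, z in m, a list of three; "delta_rot": the turn, a rotation vector about the tool's x, y, z in degrees, a list of three; "grip": the opening, from -1 (shut) to 1 (fully open). In form: {"translation": [[x, y, z], ...], "delta_rot": [[rx, ry, rz], ...], "grip": [grip, ...]}. A call has 1 to 20 rows; each row shifts and turns the commanded pose from where the row before left it, along the tool's axes as they then stand; what a row does not reach is not made up. A row lasts 1/8 s, in which the tool goes at most 62.5 mm and 10.7 degrees, less where a joint would pass 70% of its speed; a pose out of reach is approached as far as the arm can. A call with a gripper value outside its range is refused whole. The fingers move at their own pace and stop on an object; "squeeze" is the grip in N (left out, the last holds). Time passes only in rows, so rows that do not move let the fingers close. It gives the time, the measured TCP pose, the force, the opening and the grip force at its end, in the units of the state.
- r.get_state(): the state, without advancing time (a new reading comes with each control period).
- r.snapshot(name): name is "side" or "top"; returns the picture (384x512x3 uint8, blue, green, red); there is no depth.
- r.get_calibration(name): a dict with "intrinsics" (3x3 intrinsics, pixels), "eye" and "rotation" of the camera in the world. Camera axes: x right, y up, looking along -z (the intrinsics and any distortion apply to the point x, -y, -z); pixel columns grow to the right and rows downward; lengths in m; the calibration is good to about 2 mm. A picture is of the moment at which its call begins. get_calibration takes no time and is no camera call.
- r.finish_job(): hands the job in; it is judged then, once.
Trained networks look in the newest picture that a camera, given by its name, has taken for a name from the list of things; names that differ only in an ending like _2 or _b are one class to them, and where a whole thing is asked for, a point or a joint stands for the part that bears it (a point fixed in the world has none). Each returns a list of dicts, best first, with "confidence" (0 to 1); they miss things now and then, are a little off and sometimes report something else, mostly with a low value. They report only what shows in the picture. A call takes as long as a camera call. They do not tell look-alikes from the thing itself.
- r.look_for(camera, target): "point" ([x, y, z] in m, in world coordinates, good to about 4 mm: the middle of the surface that is visible of it).
- r.silhouettes(camera, target): "pixels" (384x512 bool, what is visible of it).
The state is a dict: "clock": time; "q": joint angles; "qd": joint speeds; "joint_torque": joint torques, N m; "tool_pos": TCP position; "eef_rot": TCP orientation; "contact_force": force on the tool from outside, world axes, zero at the start; "moment": the same for the moment, N m; "opening": opening from 0.0 (shut) to 1.0 (fully open); "finger_force": force on a finger pad.
Only numpy, scipy, OpenCV 4.12 (cv2) and the standard library are available. Lean on these libraries where they do the work, as an engineer would, in place of code of your own. Each camera call takes 0.05 s, during which the arm holds its last target. There are 200 camera calls.

### The job

Change the sight cell of the token sensor: pull the old cell out of the sensor block and stand it upright in the empty bay of the coin box, then fit the spare cell from the parts tray in its place, with its clear glass faces towards the lamp and receiver posts so that the light passes through, and press it fully home against the spring catch until its collar lies flush on the block. Take the cells by their steel sides and keep the fingers off the glass, and leave the relay base, the two diffusers and the bezel bracket where they are.

Things in the scene. Friction and masses are not known exactly. Their poses are not given: they have to be found in the camera images.
- sensor: token sensor, screwed down: aluminium block 120 (x) x 116 (y) x 24 mm high, origin under its centre. Its light path runs along its x axis, 48 mm over the bench, from a lamp in one black post to a receiver in the other: the two posts stand at x = -40 and +40 mm, and half way between them is the square recess that takes a cell
- post_a (a point): centre of the top of the black post at the sensor's x = -40 mm; the post is 24 (x) x 34 (y) mm and reaches 70 mm over the bench. Its lens ring stands out to x = -26 mm
- post_b (a point): the same for the other post, at x = +40 mm; its lens ring stands out to x = +26 mm, so that 52 mm are clear between the two
- pin_header (a point): centre of the top of a white pin header on the sensor block, 46 (x) x 12 (y) mm, at the sensor's y = 46 to 58 mm, 44 mm over the bench; it limits the room for a finger on that side of a cell
- recess (a point): centre of the mouth of the recess, level with the block's top face, 24 mm over the bench, axes as the sensor's. The recess is 35 x 35 mm and 12.5 mm deep and a cell's foot 32 x 32 mm, so that a cell goes in at any quarter turn, right or wrong
- catch (a joint): steel spring ball in the recess's +y wall, 6 mm below the mouth. 0 = standing 4.5 mm into the recess, 0.0045 = level with the wall; 0.0015 with a cell home. It pushes a foot with about 4 N against the -y wall (1.5 mm off centre). A cell let go in the mouth hangs on the ball about 5 mm short of home, until it is pressed past it; pressing in takes about 6 to 9 N, pulling out about 5 N
- new_cell: the spare sight cell, upright in the parts tray at any yaw; 110 to 180 g, 65 mm high. Origin: centre of its underside, z up. Black foot 32 x 32 x 12 mm, its lowest 4 mm tapering in to 26 mm; black collar 40 x 40 mm (z = 12 to 15 mm) that comes to lie on the block's top; above it a square tube, open on top: two steel plates (point new_cell_plate) and two glass panes (new_cell_glass)
- new_cell_plate (a point): centre of the outer face of the steel plate on the cell's +y side (y = 18 mm, z = 40 mm), axes as the cell's; the other plate is at y = -18 mm. Plates 34 mm wide in x, z = 15 to 65 mm, 3 mm thick; the cell is 36 mm wide over them and is gripped there
- new_cell_glass: the two clear panes of new_cell, facing its +x and -x, outer faces at x = +-18 mm, z = 15 to 57 mm; same origin and axes as new_cell. Home, the cell's x axis lies along the sensor's x axis, either way round, and its origin 12 mm below the recess mouth
- old_cell: the sight cell that sits in the sensor block at the start, home and with its glass across the light path, its foot against the recess's -y wall; built as new_cell, origin and axes the same
- old_cell_glass: the two clear panes of old_cell, built as new_cell_glass; same origin and axes as old_cell
- coin_box: open grey metal coin box with a spring latch on its -x face, fixed to the bench, 115 (x) x 170 (y) x 68 mm high, walls and floor 3 mm thick, origin under its centre. A steel divider across it at y = 29 mm, 53 mm high, parts a bay with brass tokens (+y) from the larger empty bay (y = -82 to 28 mm, x = -54.5 to 54.5 mm)
- coin_bay (a point): centre of the floor of the empty bay, at the coin box's y = -27 mm, 3 mm over the bench, axes as the coin box's; the bay is 109 (x) x 110 (y) mm and 65 mm deep
- tray: shallow steel parts tray, fixed, 190 (x) x 184 (y) mm, rim 12 mm and floor 3 mm over the bench, origin under its centre. The spare cell, the relay base and the two diffusers stand on its floor near its four corners, about 90 mm apart, in any order
- relay_base: tan bakelite relay base in the tray, 52 (x) x 42 (y) x 26 mm high, with its metal relay can, 34 (x) x 29 (y) mm, plugged in: 72 mm high in all. Origin under its centre. Leave it alone
- diffuser_a: round green glass light diffuser in the tray, 46 mm across, 25 mm high, origin under its centre. Leave it alone
- diffuser_b: the other diffuser, the same
- bezel_bracket: steel L-shaped bezel bracket lying on the bench beside the sensor's -y side, 70 (x) x 26 (y) x 28 mm high, origin under the centre of its foot. Leave it alone
Not all that is in view belongs to the job. Leave any yellow look-alike of the new_cell alone. What is shaped like the coin_box but orange is not meant.

How it is judged:
On the way, in this order (a step that is already met when the one before it is completed fails the run):
1. the old cell stands upright on the floor of the coin box's empty bay (x of old_cell in the frame of coin_bay between -0.05 and 0.05 m and y of old_cell in the frame of coin_bay between -0.05 and 0.05 m and z of old_cell in the frame of coin_bay below 0.004 m and angle between old_cell's own z axis and vertical below 0.15 rad), for 0.2 s.
2. the spare cell is pressed home in the recess, its glass faces across the light path (horizontal distance between new_cell and recess below 0.004 m and z of new_cell in the frame of recess below -0.0102 m and angle between the x axis of new_cell and the x axis of sensor, either way round below 0.13 rad and angle between new_cell's own z axis and vertical below 0.06 rad), for 0.2 s.
At the end, for the whole second after the job is handed in: The spare cell is in the recess within 4 mm of centre, collar within 1.8 mm of the block, tilt under 0.06 rad, glass square to the light path within 0.13 rad either way round; the old cell stands (tilt under 0.15 rad) on the floor of the empty bay; both released and at rest (all of step 1 and all of step 2 and linear speed of each of new_cell, old_cell below 0.02 m/s); the robot touches nothing.
It fails at once if the fingers press on the glass of a cell (contact force between the fingers and new_cell_glass above 1 N or contact force between the fingers and old_cell_glass above 1 N).
It fails at once if the relay base, a diffuser or the bezel bracket is moved by more than 15 mm (distance of any of relay_base, diffuser_a, diffuser_b, bezel_bracket from where it was at the start of the episode above 0.015 m).
It also fails if it takes over 58 s, if anything falls off the work surface, if the arm or the gripper's body presses on something with over 40 N, if the wrist force passes 120 N, or if a joint passes its speed limit or range.

## Working session

There is one attempt and no reset: what is moved stays moved. The work goes in short steps, Python scripts to look and compute and a tool call to move; the robot and the scene stay as the last step left them, time stands still between calls to the robot, and variables do not carry over. Pictures are saved under pics/ and viewed, at most 12 in all, crops included, and the job is handed in when it is done.

Besides the shell and the picture viewer there is one more tool, called after "Emit:" in YAML: its name, and indented under it one key for each argument. play_rows: Moves the arm, as the interface text tells. Its arguments: {"type":"object","properties":{"translation":{"type":"array","items":{"type":"array","items":{"type":"number"}}},"delta_rot":{"type":"array","items":{"type":"array","items":{"type":"number"}}},"grip":{"type":"array","items":{"type":"number"}},"squeeze":{"type":"number"}},"required":["translation","delta_rot","grip"]}

```bash
mkdir -p pics; ls; python3 - <<'E'
from plant import r
import cv2,json
s=r.get_state()
print({k:s[k] for k in s})
for n in("top","side"):
    cv2.imwrite(f"pics/{n}0.png",r.snapshot(n)); print(n,r.get_calibration(n))
    for t in ["sensor","post_a","pin_header","new_cell","old_cell","coin_box","tray","relay_base","diffuser_a","bezel_bracket"]:
        print(t,[(round(d["confidence"],2),[round(float(v),3) for v in d["point"]]) for d in r.look_for(n,t)])
E
```

```text
pics
{'clock': 0.0, 'q': array([-1.18119661,  0.6899655 , -0.19450728,  1.56632211,  0.15731985,
        0.90248556, -0.21509823]), 'qd': array([ 0.00091717,  0.00124651,  0.00026529, -0.00011003, -0.00074582,
       -0.00162753, -0.00132147]), 'joint_torque': array([ 5.81822428e-05, -5.27566373e+01, -1.26701351e+00, -1.53434712e+01,
       -5.26474952e-02,  6.14398610e-03,  1.56843007e-04]), 'tool_pos': array([0.21758254, 0.58536849, 0.30192714]), 'eef_rot': array([ 1.76918306e-01,  9.84225134e-01, -8.89763794e-04, -8.44437845e-05]), 'contact_force': array([-1.03624201, -0.577436  ,  0.33230859]), 'moment': array([ 0.04828367, -0.00536393,  0.02808733]), 'finger_force': 0.0, 'opening': 1.0027488510900562}
top {'intrinsics': array([[473.71722247,   0.        , 253.10617835],
       [  0.        , 473.71722247, 192.01508979],
       [  0.        ,   0.        ,   1.        ]]), 'eye': array([ 0.27500442, -0.01793697,  1.44205287]), 'rotation': array([-0.03591769,  0.0316287 ,  0.70869127, -0.70389362])}
sensor [(0.88, [0.455, -0.303, 0.023])]
post_a [(0.73, [0.454, -0.302, 0.022])]
pi
[... 542 characters left out ...]
.48209342],
       [  0.        ,   0.        ,   1.        ]]), 'eye': array([0.19439291, 0.51852805, 0.67599435]), 'rotation': array([-0.0722172 ,  0.38470056,  0.90003918, -0.19162368])}
sensor []
post_a [(0.9, [0.445, -0.285, 0.02]), (0.17, [0.46, -0.297, 0.057])]
pin_header [(0.65, [0.446, -0.288, 0.019])]
new_cell [(0.83, [0.448, 0.349, 0.041]), (0.66, [0.336, 0.322, 0.032])]
old_cell [(0.51, [0.46, -0.298, 0.056])]
coin_box [(0.94, [0.343, -0.113, 0.037]), (0.73, [0.198, -0.353, 0.039]), (0.55, [0.588, -0.013, 0.03])]
tray [(0.75, [0.494, 0.309, -0.002])]
relay_base [(0.96, [0.529, 0.364, 0.047])]
diffuser_a [(0.64, [0.535, 0.276, 0.02])]
bezel_bracket [(0.64, [0.453, -0.416, 0.021])]
```

View pics/top0.png

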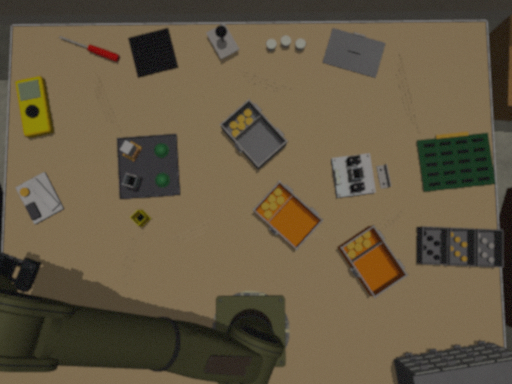

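View pics/side0.png

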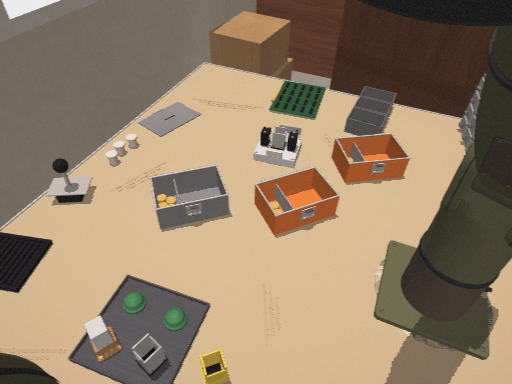

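```bash
python3 - <<'E'
import cv2,numpy as np
t=cv2.imread("pics/top0.png");s=cv2.imread("pics/side0.png")
def c(i,u,v,h,o): return cv2.resize(i[v-h:v+h,u-h:u+h],(o,o),interpolation=cv2.INTER_CUBIC)
a=np.hstack([c(t,132,200,30,300),c(s,148,350,33,300)])
b=np.hstack([c(t,355,174,30,300),c(s,280,146,30,300)])
o=np.vstack([a,b]); o=cv2.convertScaleAbs(o,alpha=1.3,beta=15)
cv2.imwrite("pics/crop1.png",o)
E
```

```text
(no output)
```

View pics/crop1.png

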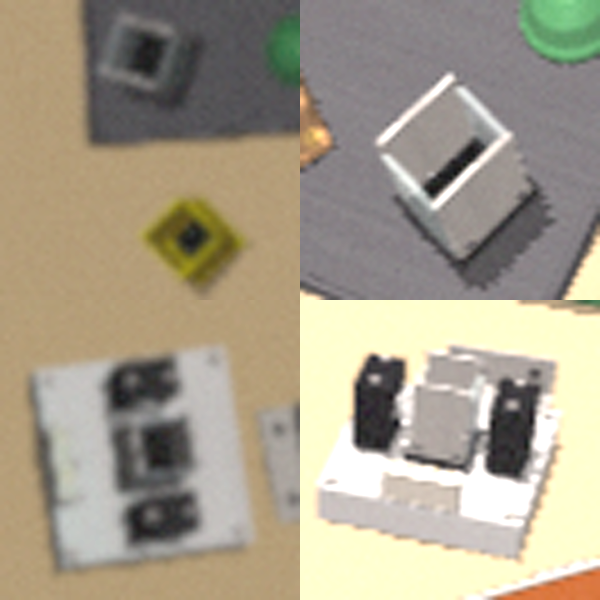

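```bash
cat > h.py <<'E'
import numpy as np,cv2
from scipy.spatial.transform import Rotation as R
from scipy.optimize import minimize
from plant import r
CAL={n:r.get_calibration(n) for n in("top","side")}
def proj(n,P):
    c=CAL[n];p=(np.asarray(P,float)-c["eye"])@R.from_quat(c["rotation"]).as_matrix()
    p=p*[1,-1,-1];q=p@c["intrinsics"].T
    return q[:,:2]/q[:,2:]
def ray(n,px):
    c=CAL[n];d=np.linalg.inv(c["intrinsics"])@[px[0],px[1],1]
    return c["eye"],R.from_quat(c["rotation"]).as_matrix()@(d*[1,-1,-1])
def onplane(n,px,z):
    e,d=ray(n,px);return e+d*(z-e[2])/d[2]
def tri(a,b):
    (e1,d1),(e2,d2)=ray("top",a),ray("side",b)
    s=np.linalg.lstsq(np.c_[d1,-d2],e2-e1,rcond=None)[0]
    p,q=e1+s[0]*d1,e2+s[1]*d2;return (p+q)/2,np.linalg.norm(p-q)
def box(x0,x1,y0,y1,z0,z1): return np.array([[x,y,z] for x in(x0,x1) for y in(y0,y1) for z in(z0,z1)])
def world(p,pts):
    c,s=np.cos(p[2]),np.sin(p[2]);z=p[3] if len(p)>3 else 0
    return pts@np.array([[c,s,0],[-s,c,0],[0,0,1]])+[p[0],p[1],z]
K=4
def render(n,p,boxes):
    m=np.zeros((384*K,512*K),np.uint8)
    for b in boxes:
        q=((proj(n,world(p,b))+.5)*K-.5)
        cv2.fillConvexPoly(m,np.round(cv2.convexHull(q.astype(np.float32))*16).astype(np.int32),255,shift=4)
    return cv2.resize(m,(512,384),interpolation=cv2.INTER_AREA)/255.
def fit(masks,boxes,p0):
    def f(p): return sum(1-np.minimum(m,i).sum()/np.maximum(m,i).sum() for n,m in masks.items() for i in [render(n,p,boxes)])
    p0=np.array(p0,float)
    S=np.vstack([p0]+[p0+e for e in np.diag([.01,.01,.15,.01][:len(p0)])])
    o=minimize(f,p0,method="Nelder-Mead",options=dict(initial_simplex=S,xatol=2e-4,fatol=1e-4,maxiter=300))
    return o.x,o.fun
CELL=[box(-.016,.016,-.016,.016,0,.012),box(-.02,.02,-.02,.02,.012,.015),box(-.018,.018,-.018,.018,.015,.062)]
SENS=[box(-.06,.06,-.058,.058,0,.024),box(-.052,-.028,-.017,.017,.024,.07),box(.028,.052,-.017,.017,.024,.07),box(-.023,.023,.046,.058,.024,.044)]
OLD=[b+[0,-.0015,.012] for b in CELL]
BOX=[box(-.0575,.0575,-.085,.085,0,.068)]
E
python3 - <<'E'
from h import *
M={}
for n in CAL:
    r.snapshot(n)
    for t in ["sensor","new_cell","coin_box","old_cell","tray"]:
        L=r.silhouettes(n,t); print(n,t)
        for i,d in enumerate(L):
            m=d["pixels"];v,u=np.nonzero(m);print("  ",round(d["confidence"],2),m.sum(),u.mean().round(1),v.mean().round(1))
            M[f"{n}-{t}-{i}"]=m
np.savez("m.npz",**M)
for a,b in [((331.5,159),(301.4,136)),]: pass
print("side cell top z=.068",[onplane("side",p,.068).round(4) for p in [(132.6,348.2),(148,334.2),(161.2,346.7),(144.7,362.1)]])
print("top cell",[onplane("top",p,.068).round(4) for p in [(125.6,172.4),(139.4,175),(136.4,187.6),(122.6,184)]])
print("tri cell top centre",tri((131,179.8),(146.6,347.8)))
E
```

```text
top sensor
   0.75 1259 352.4 175.9
   0.56 151 161.7 150.5
top new_cell
   0.75 288 130.9 150.7
   0.71 235 139.7 217.8
   0.58 225 132.7 181.2
top coin_box
   0.82 2793 372.6 261.1
   0.66 2529 254.2 134.4
   0.61 2434 287.9 215.3
   0.58 2918 149.7 167.4
top old_cell
   0.73 205 355.7 174.3
top tray
   0.56 2866 149.3 167.0
side sensor
   0.95 1160 276.6 148.6
   0.59 908 148.5 354.3
side new_cell
   0.87 753 213.5 367.6
   0.58 920 148.3 354.2
side coin_box
   0.76 3848 188.7 195.7
   0.76 3138 368.9 157.3
   0.63 3962 294.9 199.5
side old_cell
   0.86 322 278.3 138.0
side tray
   0.92 7296 142.8 333.1
side cell top z=.068 [array([0.4649, 0.3606, 0.068 ]), array([0.4557, 0.3306, 0.068 ]), array([0.4234, 0.3394, 0.068 ]), array([0.4336, 0.371 , 0.068 ])]
top cell [array([0.4671, 0.3633, 0.068 ]), array([0.4592, 0.3226, 0.068 ]), array([0.4221, 0.3308, 0.068 ]), array([0.433 , 0.3714, 0.068 ])]
tri cell top centre (array([0.44634701, 0.34887156, 0.06196471]), np.float64(0.0009396328563119771))
```

```bash
python3 - <<'E'
from h import *
M=np.load("m.npz")
g=lambda t,s:{"top":M["top-"+t].astype(float),"side":M["side-"+s].astype(float)}
def show(n,mk,b,p):
    for k in ({},):
        x,f=fit(mk,b,p);print(n,x.round(4),"deg",np.degrees(x[2]).round(1),"cost",round(f,3))
        for c in mk:
            x1,f1=fit({c:mk[c]},b,x[:3]);print("   only",c,x1.round(4),np.degrees(x1[2]).round(1),round(f1,3))
c=g("new_cell-2","new_cell-1")
show("new",c,CELL,[.445,.349,1.28,.003])
s=g("sensor-0","sensor-0")
# union with old cell
for n in s: s[n]=np.maximum(s[n],M[n+"-old_cell-0"])
show("sens",s,SENS+OLD,[.455,-.303,.12,0])
show("box",g("coin_box-1","coin_box-0"),BOX,[.55,-.01,.6,0])
show("old",g("old_cell-0","old_cell-0"),CELL[1:],[.46,-.31,.12,.012])
E
```

```text
new [0.4463 0.3508 1.2739 0.007 ] deg 73.0 cost 0.21
   only top [0.4454 0.3508 1.3861] 79.4 0.127
   only side [0.4495 0.3491 1.2638] 72.4 0.052
sens [ 0.46   -0.3107  0.1481  0.0057] deg 8.5 cost 0.165
   only top [ 0.4601 -0.3135  0.1273] 7.3 0.098
   only side [ 0.4629 -0.3176  0.1195] 6.8 0.054
box [ 0.5819 -0.0128 -0.8617  0.0046] deg -49.4 cost 0.084
   only top [ 0.5826 -0.0133 -0.8575] -49.1 0.053
   only side [ 0.5852 -0.0163 -0.8573] -49.1 0.034
old [ 0.4597 -0.3134  0.2127  0.017 ] deg 12.2 cost 0.245
   only top [ 0.4615 -0.3169  0.2413] 13.8 0.136
   only side [ 0.4667 -0.3354  0.1499] 8.6 0.105
```

```bash
cat >> h.py <<'E'
def go(target,yaw=None):
    """print tool-frame shift to the world TCP target, before/after turning tool y to yaw(deg)"""
    s=r.get_state();Q=R.from_quat(s["eef_rot"]);Y=Q.as_matrix()[:,1]
    cy=np.degrees(np.arctan2(Y[1],Y[0]));d=np.array(target)-s["tool_pos"]
    dy=0 if yaw is None else (yaw-cy+90)%180-90
    print("t",round(s["clock"],2),"tcp",s["tool_pos"].round(4),"yawY",cy.round(1),"q7",s["q"][6].round(2),"F",s["contact_force"].round(1),"open",round(s["opening"],3),"ff",round(s["finger_force"],1))
    print(" turn about tool z",round(-dy,1)," shift now",Q.inv().apply(d).round(4)," shift after turn",(R.from_euler("z",dy,degrees=True)*Q).inv().apply(d).round(4), "tiltz",Q.as_matrix()[:,2].round(4))
E
python3 - <<'E'
from h import *
M=np.load("m.npz")
s={n:np.maximum(M[n+"-sensor-0"],M[n+"-old_cell-0"]).astype(float) for n in CAL}
x,f=fit(s,SENS+OLD,[.461,-.314,.12]);print(x.round(4),np.degrees(x[2]),f)
c={"top":M["top-new_cell-2"].astype(float),"side":M["side-new_cell-1"].astype(float)}
CN=[b+[0,0,.003] for b in CELL];x,f=fit(c,CN,[.446,.35,1.28]);print("new",x.round(4),np.degrees(x[2]),f)
go([.5,.1,.25],97.5)
E
```

```text
[ 0.4615 -0.3154  0.1182] 6.77254479046279 0.1717730315866608
new [0.4468 0.3503 1.2768] 73.1557338727368 0.21914915155657455
t 1.7 tcp [0.2177 0.5859 0.3027] yawY 69.6 q7 -0.22 F [ 0.4 -0.1 -0.8] open 1.001 ff 0.0
 turn about tool z -27.9  shift now [-0.4339 -0.3572  0.0527]  shift after turn [-0.2165 -0.5186  0.0527] tiltz [-0.  0. -1.]
```

Emit:
play_rows:
  translation:
    - [0,0,0]
    - [0,0,0]
    - [0,0,0]
    - [-0.018,-0.0432,0.0044]
    - [-0.018,-0.0432,0.0044]
    - [-0.018,-0.0432,0.0044]
    - [-0.018,-0.0432,0.0044]
    - [-0.018,-0.0432,0.0044]
    - [-0.018,-0.0432,0.0044]
    - [-0.018,-0.0432,0.0044]
    - [-0.018,-0.0432,0.0044]
    - [-0.018,-0.0432,0.0044]
    - [-0.018,-0.0432,0.0044]
    - [-0.018,-0.0432,0.0044]
    - [-0.018,-0.0432,0.0044]
  delta_rot:
    - [0,0,-9.2]
    - [0,0,-9.2]
    - [0,0,-9.2]
    - [0,0,0]
    - [0,0,0]
    - [0,0,0]
    - [0,0,0]
    - [0,0,0]
    - [0,0,0]
    - [0,0,0]
    - [0,0,0]
    - [0,0,0]
    - [0,0,0]
    - [0,0,0]
    - [0,0,0]
  grip: [0.6,0.6,0.6,0.6,0.6,0.6,0.6,0.6,0.6,0.6,0.6,0.6,0.6,0.6,0.6]
  squeeze: 35

```text
clock: 3.58
tool_pos: [0.498, 0.0974, 0.25]
eef_rot: [-0.063, 0.998, 0.0, 0.0]
contact_force: [1.2, 0.2, 0.2]
opening: 0.799
finger_force: 0.0
```

```bash
python3 -c "
from h import *
go([.4617,-.3169,.18],97)"
```

```text
t 3.58 tcp [0.498  0.0974 0.25  ] yawY 97.2 q7 1.01 F [1.2 0.2 0.2] open 0.799 ff 0.0
 turn about tool z 0.2  shift now [ 0.0881 -0.4065  0.0698]  shift after turn [ 0.0866 -0.4068  0.0698] tiltz [ 8.e-04  4.e-04 -1.e+00]
```

Emit:
play_rows:
  translation:
    - [0.0088,-0.0406,0.007]
    - [0.0088,-0.0406,0.007]
    - [0.0088,-0.0406,0.007]
    - [0.0088,-0.0406,0.007]
    - [0.0088,-0.0406,0.007]
    - [0.0088,-0.0406,0.007]
    - [0.0088,-0.0406,0.007]
    - [0.0088,-0.0406,0.007]
    - [0.0088,-0.0406,0.007]
    - [0.0088,-0.0406,0.007]
    - [0,0,0]
  delta_rot:
    - [0,0,0]
    - [0,0,0]
    - [0,0,0]
    - [0,0,0]
    - [0,0,0]
    - [0,0,0]
    - [0,0,0]
    - [0,0,0]
    - [0,0,0]
    - [0,0,0]
    - [0,0,0]
  grip: [0.6,0.6,0.6,0.6,0.6,0.6,0.6,0.6,0.6,0.6,0.6]

```text
clock: 4.95
tool_pos: [0.4592, -0.3195, 0.1791]
eef_rot: [-0.059, 0.998, -0.001, -0.001]
contact_force: [-0.4, 0.0, -0.2]
opening: 0.802
finger_force: 0.0
```

```bash
python3 - <<'E'
from h import *
go([.4617,-.3169,.113],97)
s=r.get_state();T=R.from_quat(s["eef_rot"]).as_matrix()
o={}
for n in CAL: o[n]=r.snapshot(n)
tip=s["tool_pos"]+T[:,2]*.064
for n in CAL: print(n,proj(n,[tip,[.4617,-.3169,.077]]).round(1))
a=cv2.resize(o["top"][134:214,315:395],(400,400),interpolation=cv2.INTER_CUBIC)
b=cv2.resize(o["side"][86:186,230:330],(400,400),interpolation=cv2.INTER_CUBIC)
cv2.imwrite("pics/s1.png",np.hstack([a,b]))
E
```

```text
t 4.95 tcp [ 0.4592 -0.3195  0.1791] yawY 96.8 q7 1.68 F [-0.4  0.  -0.2] open 0.802 ff 0.0
 turn about tool z -0.2  shift now [-0.0029  0.0024  0.0661]  shift after turn [-0.0029  0.0024  0.0661] tiltz [-0.0013 -0.0023 -1.    ]
top [[362.6 171.2]
 [358.7 172.1]]
side [[280.9 118.5]
 [278.7 130.1]]
```

View pics/s1.png

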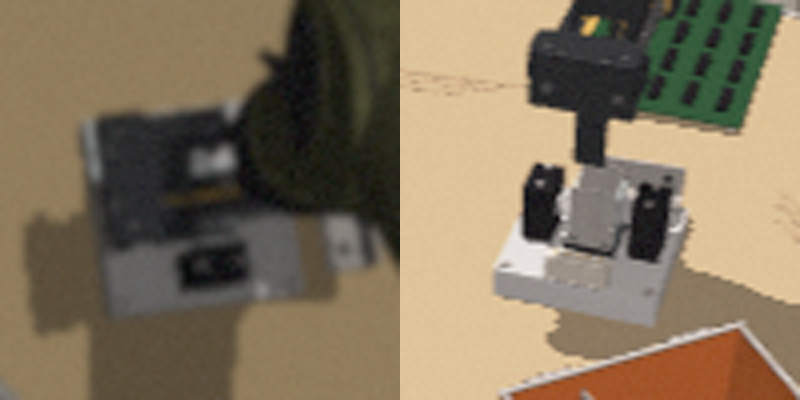

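Emit:
play_rows:
  translation:
    - [-0.003,0.0024,0.016]
    - [0,0,0.02]
    - [0,0,0.02]
    - [0,0,0.0101]
    - [0,0,0]
    - [0,0,0]
  delta_rot:
    - [0,0,0]
    - [0,0,0]
    - [0,0,0]
    - [0,0,0]
    - [0,0,0]
    - [0,0,0]
  grip: [0.6,0.6,0.6,0.6,0.6,0.6]

```text
clock: 5.8
tool_pos: [0.4639, -0.3121, 0.1142]
eef_rot: [-0.063, 0.998, -0.0, 0.0]
contact_force: [0.1, -0.6, 0.3]
opening: 0.798
finger_force: 0.0
```

```bash
python3 - <<'E'
from h import *
go([.4617,-.3169,.113],97)
o=r.snapshot("side")
cv2.imwrite("pics/s2.png",cv2.resize(o[86:186,215:335],(720,600),interpolation=cv2.INTER_CUBIC))
E
```

```text
t 5.8 tcp [ 0.4639 -0.3121  0.1142] yawY 97.2 q7 1.61 F [ 0.1 -0.6  0.3] open 0.798 ff 0.0
 turn about tool z 0.2  shift now [ 0.0028 -0.0045  0.0012]  shift after turn [ 0.0028 -0.0045  0.0012] tiltz [ 8.e-04 -2.e-04 -1.e+00]
```

View pics/s2.png

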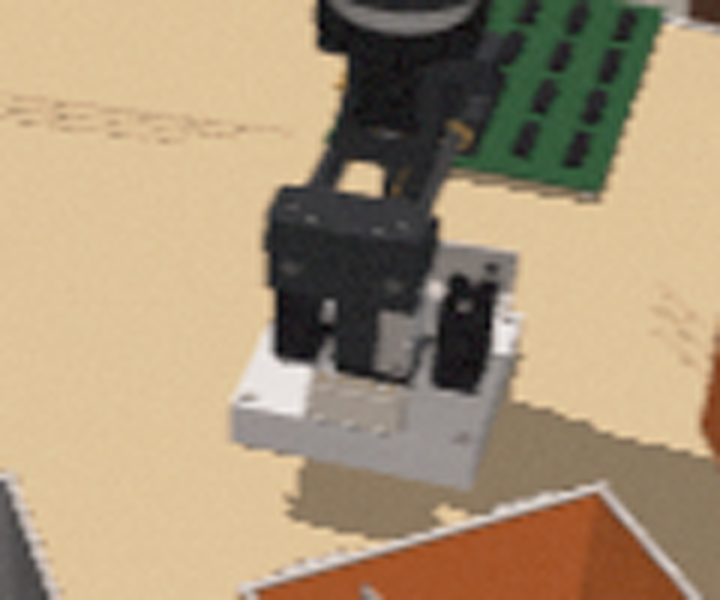

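```bash
python3 - <<'E'
from h import *
s=r.get_state();print(s["tool_pos"],s["qd"].round(3))
T=R.from_quat(s["eef_rot"]).as_matrix()
for y in(.0525,.035):
  print("finger",y,proj("side",[s["tool_pos"]+T@[dx,y,z] for dx in(-.009,.009) for z in(.064,.045)]).round(1))
p=[.4615,-.3154,np.radians(7)]
print("plate",proj("side",world(p,np.array([[x,.0165,z] for x in(-.017,.017) for z in(.077,.03)]))).round(1))
print("postA top",proj("side",world(p,np.array([[-.04,0,.07],[.04,0,.07]]))).round(1),"(seen before 293.4,133 / 266.4,128)")
print("hdr",proj("side",world(p,np.array([[-.023,.058,.044],[.023,.058,.044],[-.06,.058,.024],[.06,.058,.024]]))).round(1))
E
```

```text
[ 0.46393168 -0.31229974  0.1143644 ] [ 0.004 -0.004 -0.    -0.003  0.    -0.001  0.   ]
finger 0.0525 [[269.3 148.4]
 [269.6 142.9]
 [275.5 149.5]
 [275.9 144.1]]
finger 0.035 [[270.8 144.8]
 [271.2 139.3]
 [277.  145.9]
 [277.4 140.5]]
plate [[283.1 134.7]
 [281.8 148.1]
 [271.4 132.5]
 [270.5 145.9]]
postA top [[292. 135.]
 [265. 130.]] (seen before 293.4,133 / 266.4,128)
hdr [[280.9 153.1]
 [265.  150. ]
 [293.2 161.2]
 [252.3 153.1]]
```

Emit:
play_rows:
  translation:
    - [0.0024,-0.004,0.001]
    - [0,0,0]
    - [0,0,0]
    - [0,0,0]
    - [0,0,0]
    - [0,0,0]
    - [0,0,0]
  delta_rot:
    - [0,0,0]
    - [0,0,0]
    - [0,0,0]
    - [0,0,0]
    - [0,0,0]
    - [0,0,0]
    - [0,0,0]
  grip: [0.6,0.6,-0.3,-0.3,-0.3,-0.3,-0.3]
  squeeze: 12

```text
clock: 6.72
tool_pos: [0.4615, -0.3158, 0.1128]
eef_rot: [-0.063, 0.998, 0.001, -0.0]
contact_force: [-1.0, 2.9, 2.0]
opening: 0.406
finger_force: 12.0
```

```bash
python3 -c "
from h import *
go([.4617,-.3169,.113],97)"
```

```text
t 6.72 tcp [ 0.4615 -0.3158  0.1128] yawY 97.2 q7 1.61 F [-1.   2.9  2. ] open 0.406 ff 12.0
 turn about tool z 0.2  shift now [-0.     -0.0011 -0.0002]  shift after turn [-0.     -0.0011 -0.0002] tiltz [-3.0e-04  1.1e-03 -1.0e+00]
```

Emit:
play_rows:
  translation:
    - [0,0,0]
    - [0,0,0]
    - [0,0,-0.003]
    - [0,0,-0.003]
    - [0,0,-0.004]
    - [0,0,-0.005]
    - [0,0,-0.01]
    - [0,0,-0.025]
    - [0,0,-0.025]
    - [0,0,-0.025]
    - [0,0,0]
  delta_rot:
    - [0,0,0]
    - [0,0,0]
    - [0,0,0]
    - [0,0,0]
    - [0,0,0]
    - [0,0,0]
    - [0,0,0]
    - [0,0,0]
    - [0,0,0]
    - [0,0,0]
    - [0,0,0]
  grip: [-0.3,-0.3,-0.3,-0.3,-0.3,-0.3,-0.3,-0.3,-0.3,-0.3,-0.3]
  squeeze: 35

```text
clock: 8.1
tool_pos: [0.4627, -0.3176, 0.215]
eef_rot: [-0.062, 0.998, -0.002, 0.002]
contact_force: [-1.1, -0.6, -2.5]
opening: 0.401
finger_force: 35.0
```

```bash
python3 -c "
from h import *
go([.563,-.033,.215],130.6)
o=np.hstack([cv2.resize(r.snapshot('side')[86:186,215:335],(480,400),interpolation=cv2.INTER_CUBIC)])
cv2.imwrite('pics/s3.png',o)"
```

```text
t 8.1 tcp [ 0.4627 -0.3176  0.215 ] yawY 97.2 q7 1.71 F [-1.1 -0.6 -2.5] open 0.401 ff 35.0
 turn about tool z -33.4  shift now [-0.1351  0.2699 -0.0003]  shift after turn [-0.2614  0.1508  0.0006] tiltz [ 0.0044 -0.0028 -1.    ]
```

View pics/s3.png

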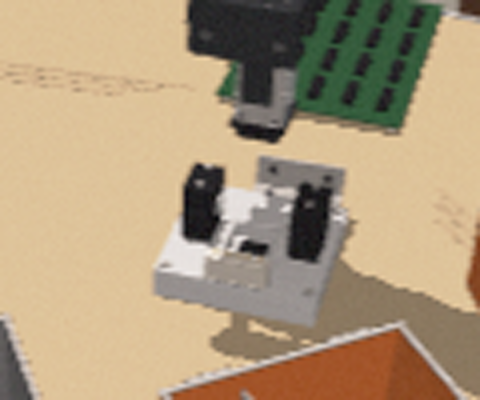

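Emit:
play_rows:
  translation:
    - [0,0,0]
    - [0,0,0]
    - [0,0,0]
    - [0,0,0]
    - [-0.0327,0.0188,0]
    - [-0.0327,0.0188,0]
    - [-0.0327,0.0188,0]
    - [-0.0327,0.0188,0]
    - [-0.0327,0.0188,0]
    - [-0.0327,0.0188,0]
    - [-0.0327,0.0188,0]
    - [-0.0327,0.0188,0]
    - [0,0,0]
    - [0,0,0]
  delta_rot:
    - [0,0,-8.3]
    - [0,0,-8.3]
    - [0,0,-8.3]
    - [0,0,-8.3]
    - [0,0,0]
    - [0,0,0]
    - [0,0,0]
    - [0,0,0]
    - [0,0,0]
    - [0,0,0]
    - [0,0,0]
    - [0,0,0]
    - [0,0,0]
    - [0,0,0]
  grip: [-0.3,-0.3,-0.3,-0.3,-0.3,-0.3,-0.3,-0.3,-0.3,-0.3,-0.3,-0.3,-0.3,-0.3]

```text
clock: 9.9
tool_pos: [0.5625, -0.0335, 0.2118]
eef_rot: [-0.345, 0.939, -0.0, -0.001]
contact_force: [-0.4, -0.8, -2.1]
opening: 0.401
finger_force: 35.0
```

```bash
python3 - <<'E'
from h import *
go([.563,-.033,.104],130.6)
T=r.snapshot("top");S=r.snapshot("side")
cv2.imwrite("pics/s4.png",np.hstack([cv2.resize(T[90:180,210:300],(400,400),interpolation=cv2.INTER_CUBIC),cv2.resize(S[130:250,130:250],(400,400),interpolation=cv2.INTER_CUBIC)]))
# recess: zoomed sensor crop
cv2.imwrite("pics/rec.png",cv2.convertScaleAbs(np.hstack([cv2.resize(T[144:204,325:385],(400,400),interpolation=cv2.INTER_CUBIC),cv2.resize(S[120:180,245:305],(400,400),interpolation=cv2.INTER_CUBIC)]),alpha=1.3,beta=10))
E
```

```text
t 9.9 tcp [ 0.5625 -0.0335  0.2118] yawY 130.4 q7 1.66 F [-0.4 -0.8 -2.1] open 0.401 ff 35.0
 turn about tool z -0.2  shift now [-0.001   0.      0.1078]  shift after turn [-0.001   0.      0.1078] tiltz [-0.0023 -0.0014 -1.    ]
```

View pics/s4.png

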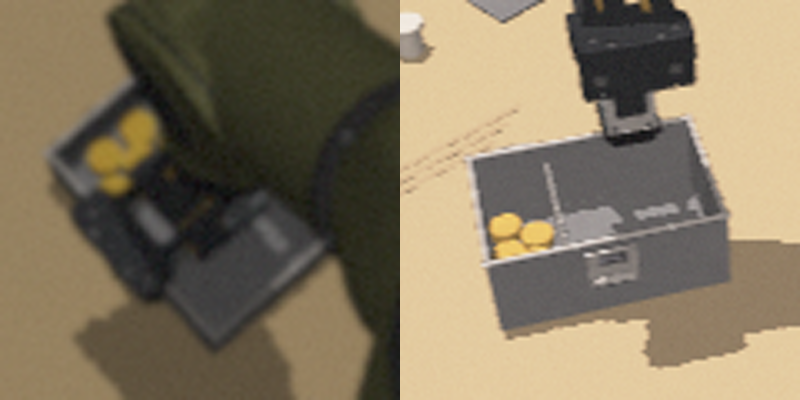

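View pics/rec.png

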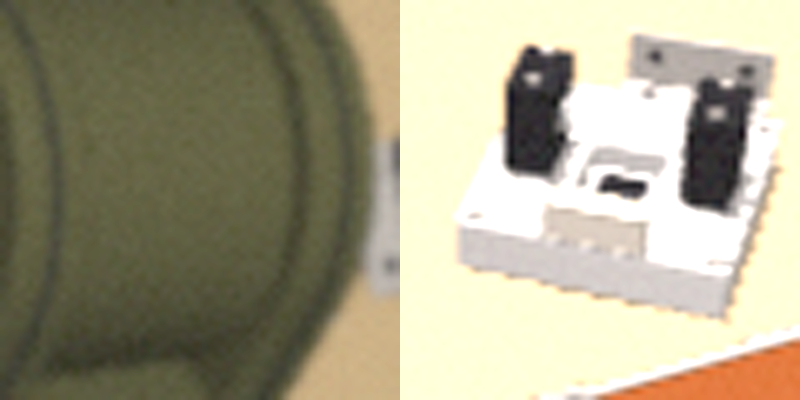

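Emit:
play_rows:
  translation:
    - [0,0,0.025]
    - [0,0,0.025]
    - [0,0,0.025]
    - [0,0,0.02]
    - [0,0,0.008]
    - [0,0,0.003]
    - [0,0,0.002]
    - [0,0,0]
  delta_rot:
    - [0,0,0]
    - [0,0,0]
    - [0,0,0]
    - [0,0,0]
    - [0,0,0]
    - [0,0,0]
    - [0,0,0]
    - [0,0,0]
  grip: [-0.3,-0.3,-0.3,-0.3,-0.3,-0.3,-0.3,-0.3]

```text
clock: 11.0
tool_pos: [0.5635, -0.0326, 0.1053]
eef_rot: [-0.345, 0.938, -0.0, 0.0]
contact_force: [0.3, -1.2, -1.5]
opening: 0.409
finger_force: 35.0
```

Emit:
play_rows:
  translation:
    - [0,0,0.001]
    - [0,0,0.001]
    - [0,0,0.001]
    - [0,0,0]
  delta_rot:
    - [0,0,0]
    - [0,0,0]
    - [0,0,0]
    - [0,0,0]
  grip: [-0.3,-0.3,-0.3,-0.3]

```text
clock: 11.5
tool_pos: [0.5635, -0.0324, 0.1037]
eef_rot: [-0.345, 0.938, -0.001, 0.001]
contact_force: [-4.0, -0.5, 14.7]
opening: 0.404
finger_force: 35.0
```

Emit:
play_rows:
  translation:
    - [0,0,-0.0005]
    - [0,0,0]
    - [0,0,0]
    - [0,0,-0.01]
    - [0,0,-0.02]
    - [0,0,-0.03]
    - [0,0,-0.03]
    - [0,0,-0.02]
  delta_rot:
    - [0,0,0]
    - [0,0,0]
    - [0,0,0]
    - [0,0,0]
    - [0,0,0]
    - [0,0,0]
    - [0,0,0]
    - [0,0,0]
  grip: [0.2,0.2,0.2,0.2,0.2,0.2,0.2,0.4]

```text
clock: 12.5
tool_pos: [0.5636, -0.0324, 0.2142]
eef_rot: [-0.345, 0.938, -0.0, 0.001]
contact_force: [0.6, -0.1, -0.1]
opening: 0.684
finger_force: 0.0
```

```bash
python3 - <<'E'
from h import *
go([.4468,.3503,.2],163)
for n in CAL:
    im=r.snapshot(n)
    print(n,[(round(d["confidence"],2),np.round(d["point"],3)) for d in r.look_for(n,"old_cell")])
cv2.imwrite("pics/s5.png",im)
E
```

```text
t 12.5 tcp [ 0.5636 -0.0324  0.2142] yawY 130.4 q7 1.66 F [ 0.6 -0.1 -0.1] open 0.684 ff 0.0
 turn about tool z -32.6  shift now [-0.1592  0.3671  0.0142]  shift after turn [-0.3318  0.2236  0.0146] tiltz [ 1.7e-03  3.0e-04 -1.0e+00]
top [(0.61, array([ 0.558, -0.042,  0.021]))]
side [(0.72, array([ 0.564, -0.028,  0.053]))]
```

Emit:
play_rows:
  translation:
    - [0,0,0]
    - [0,0,0]
    - [0,0,0]
    - [0,0,0]
    - [-0.0332,0.0224,0.0015]
    - [-0.0332,0.0224,0.0015]
    - [-0.0332,0.0224,0.0015]
    - [-0.0332,0.0224,0.0015]
    - [-0.0332,0.0224,0.0015]
    - [-0.0332,0.0224,0.0015]
    - [-0.0332,0.0224,0.0015]
    - [-0.0332,0.0224,0.0015]
    - [-0.0332,0.0224,0.0015]
    - [-0.0332,0.0224,0.0015]
    - [0,0,0]
    - [0,0,0]
  delta_rot:
    - [0,0,-8.2]
    - [0,0,-8.2]
    - [0,0,-8.2]
    - [0,0,-8.2]
    - [0,0,0]
    - [0,0,0]
    - [0,0,0]
    - [0,0,0]
    - [0,0,0]
    - [0,0,0]
    - [0,0,0]
    - [0,0,0]
    - [0,0,0]
    - [0,0,0]
    - [0,0,0]
    - [0,0,0]
  grip: [0.6,0.6,0.6,0.6,0.6,0.6,0.6,0.6,0.6,0.6,0.6,0.6,0.6,0.6,0.6,0.6]

```text
clock: 14.7
tool_pos: [0.4446, 0.3489, 0.1963]
eef_rot: [-0.596, 0.803, -0.001, -0.001]
contact_force: [-0.4, -0.5, 1.0]
opening: 0.802
finger_force: 0.0
```

```bash
python3 - <<'E'
from h import *
go([.4468,.3503,.105],163)
T=r.snapshot("top");S=r.snapshot("side")
s=r.get_state();G=R.from_quat(s["eef_rot"]).as_matrix()
print(proj("side",[s["tool_pos"]+G@[0,y,.064] for y in(-.035,-.0525,.035,.0525)]).round(1))
cv2.imwrite("pics/s6.png",np.hstack([cv2.convertScaleAbs(cv2.resize(T[144:204,325:385],(400,400),interpolation=cv2.INTER_CUBIC),alpha=1.4,beta=10),cv2.resize(S[264:384,88:208],(400,400),interpolation=cv2.INTER_CUBIC)]))
for t in("sensor","old_cell"):
  for d in r.silhouettes("top",t):
    m=d["pixels"];v,u=np.nonzero(m);print(t,round(d["confidence"],2),m.sum(),u.mean().round(1),v.mean().round(1))
E
```

```text
t 14.7 tcp [0.4446 0.3489 0.1963] yawY 163.2 q7 1.41 F [-0.4 -0.5  1. ] open 0.802 ff 0.0
 turn about tool z 0.2  shift now [-0.0023 -0.0018  0.0913]  shift after turn [-0.0023 -0.0017  0.0913] tiltz [-0.0011 -0.0025 -1.    ]
[[125.8 314.2]
 [119.2 307.5]
 [154.1 343.1]
 [161.7 350.9]]
sensor 0.8 1578 353.0 175.8
old_cell 0.5 214 260.0 141.4
```

View pics/s6.png

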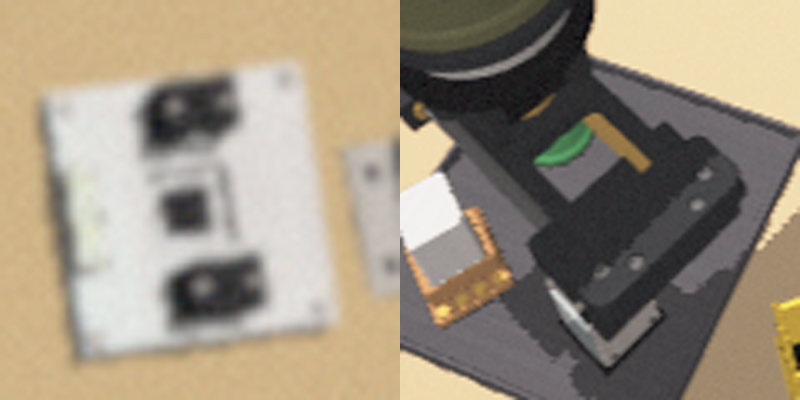

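```bash
python3 - <<'E'
from h import *
f=lambda u,v:(325+(u+.5)/6.667-.5,144+(v+.5)/6.667-.5)
for c in [(187,209),(190,209)]: print(onplane("top",f(*c),.024).round(4))
for n in CAL: r.snapshot(n)
M={n:r.silhouettes(n,"sensor")[0]["pixels"].astype(float) for n in CAL}
print({n:M[n].sum() for n in M})
for k in (["top"],["side"],["top","side"]):
    x,c=fit({n:M[n] for n in k},SENS,[.4615,-.3154,.12]);print(k,x.round(4),np.degrees(x[2]).round(1),round(c,3))
E
```

```text
[ 0.4606 -0.31    0.024 ]
[ 0.4606 -0.3114  0.024 ]
{'top': np.float64(1632.0), 'side': np.float64(1367.0)}
['top'] [ 0.4606 -0.313   0.1274] 7.3 0.03
['side'] [ 0.4618 -0.3165  0.126 ] 7.2 0.033
['top', 'side'] [ 0.4612 -0.3142  0.1357] 7.8 0.087
```

Emit:
play_rows:
  translation:
    - [-0.0023,-0.0018,0.02]
    - [0,0,0.025]
    - [0,0,0.025]
    - [0,0,0.02]
    - [0,0,0]
    - [0,0,0]
  delta_rot:
    - [0,0,0]
    - [0,0,0]
    - [0,0,0]
    - [0,0,0]
    - [0,0,0]
    - [0,0,0]
  grip: [0.6,0.6,0.6,0.6,0.6,0.6]

```text
clock: 15.85
tool_pos: [0.4472, 0.3521, 0.1077]
eef_rot: [-0.596, 0.803, 0.0, 0.0]
contact_force: [-0.1, 0.7, 0.1]
opening: 0.802
finger_force: 0.0
```

```bash
python3 -c "
from h import *
go([.4468,.3503,.105],163)"
```

```text
t 15.85 tcp [0.4472 0.3521 0.1077] yawY 163.2 q7 1.29 F [-0.1  0.7  0.1] open 0.802 ff 0.0
 turn about tool z 0.2  shift now [ 0.0018 -0.0002  0.0027]  shift after turn [ 0.0018 -0.0002  0.0027] tiltz [ 4.e-04  8.e-04 -1.e+00]
```

Emit:
play_rows:
  translation:
    - [0.0016,0,0.002]
    - [0,0,0]
    - [0,0,0]
    - [0,0,0]
    - [0,0,0]
    - [0,0,0]
    - [0,0,0]
    - [0,0,0]
  delta_rot:
    - [0,0,0]
    - [0,0,0]
    - [0,0,0]
    - [0,0,0]
    - [0,0,0]
    - [0,0,0]
    - [0,0,0]
    - [0,0,0]
  grip: [0.6,-0.3,-0.3,-0.3,-0.3,-0.3,-0.3,-0.3]
  squeeze: 15

```text
clock: 16.85
tool_pos: [0.4465, 0.3503, 0.1054]
eef_rot: [-0.596, 0.803, 0.0, 0.0]
contact_force: [0.2, 0.1, 1.1]
opening: 0.404
finger_force: 14.8
```

```bash
python3 - <<'E'
from h import *
go([.4468,.3503,.2],163)
E
```

```text
t 16.85 tcp [0.4465 0.3503 0.1054] yawY 163.2 q7 1.29 F [0.2 0.1 1.1] open 0.404 ff 14.8
 turn about tool z 0.2  shift now [-0.0001 -0.0003 -0.0946]  shift after turn [-0.0001 -0.0003 -0.0946] tiltz [ 0.e+00  3.e-04 -1.e+00]
```

Emit:
play_rows:
  translation:
    - [0,0,0]
    - [0,0,0]
    - [0,0,-0.01]
    - [0,0,-0.025]
    - [0,0,-0.03]
    - [0,0,-0.03]
    - [0,0,-0.015]
    - [0,0,0]
    - [0,0,0]
    - [0,0,0]
    - [0,0,0]
    - [0,0,0]
    - [0,0,0]
    - [0,0,0]
    - [0,0,0]
  delta_rot:
    - [0,0,0]
    - [0,0,0]
    - [0,0,0]
    - [0,0,0]
    - [0,0,0]
    - [0,0,0]
    - [0,0,0]
    - [0,0,9.4]
    - [0,0,9.4]
    - [0,0,9.4]
    - [0,0,9.4]
    - [0,0,9.4]
    - [0,0,9.4]
    - [0,0,9.4]
    - [0,0,0]
  grip: [-0.3,-0.3,-0.3,-0.3,-0.3,-0.3,-0.3,-0.3,-0.3,-0.3,-0.3,-0.3,-0.3,-0.3,-0.3]
  squeeze: 35

```text
clock: 18.73
tool_pos: [0.4463, 0.35, 0.2151]
eef_rot: [-0.066, 0.998, -0.001, -0.0]
contact_force: [-0.6, 0.2, -2.9]
opening: 0.408
finger_force: 34.7
```

```bash
python3 - <<'E'
from h import *
go([.461,-.3142,.215],97.4)
E
```

```text
t 18.73 tcp [0.4463 0.35   0.2151] yawY 97.5 q7 0.55 F [-0.6  0.2 -2.9] open 0.408 ff 34.7
 turn about tool z 0.1  shift now [ 0.0725 -0.6604  0.0007]  shift after turn [ 0.071  -0.6605  0.0007] tiltz [-3.e-04 -1.e-03 -1.e+00]
```

17 rows of 39 mm.

Emit:
play_rows:
  translation:
    - [0.0042,-0.0388,0]
    - [0.0042,-0.0388,0]
    - [0.0042,-0.0388,0]
    - [0.0042,-0.0388,0]
    - [0.0042,-0.0388,0]
    - [0.0042,-0.0388,0]
    - [0.0042,-0.0388,0]
    - [0.0042,-0.0388,0]
    - [0.0042,-0.0388,0]
    - [0.0042,-0.0388,0]
    - [0.0042,-0.0388,0]
    - [0.0042,-0.0388,0]
    - [0.0042,-0.0388,0]
    - [0.0042,-0.0388,0]
    - [0.0042,-0.0388,0]
    - [0.0042,-0.0388,0]
    - [0.0042,-0.0388,0]
    - [0,0,0]
    - [0,0,0]
    - [0,0,0]
  delta_rot:
    - [0,0,0]
    - [0,0,0]
    - [0,0,0]
    - [0,0,0]
    - [0,0,0]
    - [0,0,0]
    - [0,0,0]
    - [0,0,0]
    - [0,0,0]
    - [0,0,0]
    - [0,0,0]
    - [0,0,0]
    - [0,0,0]
    - [0,0,0]
    - [0,0,0]
    - [0,0,0]
    - [0,0,0]
    - [0,0,0]
    - [0,0,0]
    - [0,0,0]
  grip: [-0.3,-0.3,-0.3,-0.3,-0.3,-0.3,-0.3,-0.3,-0.3,-0.3,-0.3,-0.3,-0.3,-0.3,-0.3,-0.3,-0.3,-0.3,-0.3,-0.3]

```text
clock: 21.22
tool_pos: [0.4612, -0.3116, 0.2153]
eef_rot: [-0.066, 0.998, 0.001, -0.0]
contact_force: [0.0, 0.6, -0.9]
opening: 0.41
finger_force: 34.7
```

```bash
python3 - <<'E'
from h import *
go([.461,-.3142,.14],97.4)
E
```

```text
t 21.23 tcp [ 0.4612 -0.3116  0.2153] yawY 97.6 q7 1.66 F [ 0.   0.6 -0.9] open 0.41 ff 34.7
 turn about tool z 0.2  shift now [ 0.0005 -0.0027  0.0753]  shift after turn [ 0.0005 -0.0027  0.0753] tiltz [-1.0e-04  1.1e-03 -1.0e+00]
```

Emit:
play_rows:
  translation:
    - [0.0005,-0.0025,0.02]
    - [0,0,0.025]
    - [0,0,0.02]
    - [0,0,0.008]
    - [0,0,0]
    - [0,0,0]
  delta_rot:
    - [0,0,0]
    - [0,0,0]
    - [0,0,0]
    - [0,0,0]
    - [0,0,0]
    - [0,0,0]
  grip: [-0.3,-0.3,-0.3,-0.3,-0.3,-0.3]

```text
clock: 21.98
tool_pos: [0.4613, -0.3156, 0.1431]
eef_rot: [-0.065, 0.998, -0.0, 0.001]
contact_force: [0.2, -0.3, -2.0]
opening: 0.407
finger_force: 34.7
```

```bash
python3 - <<'E'
from h import *
go([.461,-.3142,.128],97.4)
s=r.get_state();z=s["tool_pos"][2]-.1024
S=r.snapshot("side")
o=cv2.resize(S[100:180,235:315],(600,600),interpolation=cv2.INTER_CUBIC)
o=cv2.convertScaleAbs(o,alpha=1.3,beta=10)
p=[.4612,-.3142,np.radians(7.4)]
def pts(P,col):
    for q in (proj("side",world(p,np.array(P)))-[235,100]+.5)*7.5: cv2.circle(o,(int(q[0]),int(q[1])),3,col,-1)
pts([[x,.02,z+.0135] for x in(-.02,.02)],(0,0,255))      # collar +y corners if centred on recess
pts([[x,.0175,.024] for x in(-.0175,.0175)],(255,0,0))   # recess mouth +y corners
pts([[x,.058,.024] for x in(-.06,.06)]+[[-.04,0,.07],[.04,0,.07]],(0,160,0))
cv2.imwrite("pics/s7.png",o)
E
```

```text
t 21.98 tcp [ 0.4613 -0.3156  0.1431] yawY 97.4 q7 1.58 F [ 0.2 -0.3 -2. ] open 0.407 ff 34.7
 turn about tool z 0.0  shift now [0.0001 0.0014 0.0151]  shift after turn [0.0001 0.0014 0.0151] tiltz [ 1.3e-03 -4.0e-04 -1.0e+00]
```

View pics/s7.png

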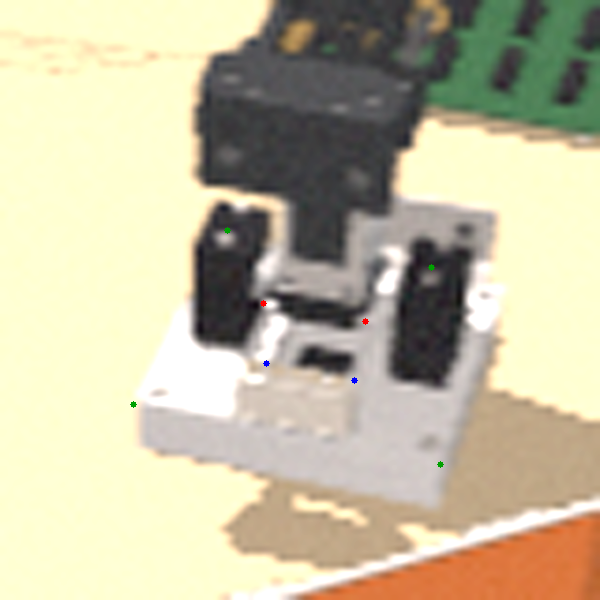

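Emit:
play_rows:
  translation:
    - [0,0.0004,0.005]
    - [0,0,0.004]
    - [0,0,0.004]
    - [0,0,0.003]
    - [0,0,0.002]
    - [0,0,0.002]
    - [0,0,0]
  delta_rot:
    - [0,0,0]
    - [0,0,0]
    - [0,0,0]
    - [0,0,0]
    - [0,0,0]
    - [0,0,0]
    - [0,0,0]
  grip: [-0.3,-0.3,-0.3,-0.3,-0.3,-0.3,-0.3]

```text
clock: 22.9
tool_pos: [0.4607, -0.3152, 0.1222]
eef_rot: [-0.065, 0.998, 0.0, -0.0]
contact_force: [-1.0, -1.1, -1.7]
opening: 0.41
finger_force: 34.7
```

Emit:
play_rows:
  translation:
    - [0,0,0.002]
    - [0,0,0.002]
    - [0,0,0.002]
    - [0,0,0]
  delta_rot:
    - [0,0,0]
    - [0,0,0]
    - [0,0,0]
    - [0,0,0]
  grip: [-0.3,-0.3,-0.3,-0.3]

```text
clock: 23.4
tool_pos: [0.4611, -0.3161, 0.1162]
eef_rot: [-0.064, 0.998, -0.001, 0.0]
contact_force: [1.8, -3.9, -2.3]
opening: 0.407
finger_force: 34.6
```

Emit:
play_rows:
  translation:
    - [0,0,0.001]
    - [0,0,0.001]
    - [0,0,0.001]
    - [0,0,0.001]
    - [0,0,0]
  delta_rot:
    - [0,0,0]
    - [0,0,0]
    - [0,0,0]
    - [0,0,0]
    - [0,0,0]
  grip: [-0.3,-0.3,-0.3,-0.3,-0.3]

```text
clock: 24.02
tool_pos: [0.461, -0.3152, 0.1139]
eef_rot: [-0.065, 0.998, -0.001, 0.0]
contact_force: [-1.4, -2.0, 14.9]
opening: 0.405
finger_force: 34.8
```

Emit:
play_rows:
  translation:
    - [0,0,0.001]
    - [0,0,0]
    - [0,0,-0.001]
    - [0,0,0]
    - [0,0,0]
    - [0,0,0]
    - [0,0,-0.01]
    - [0,0,-0.02]
    - [0,0,-0.025]
    - [0,0,-0.025]
    - [0,0,-0.03]
    - [0,0,0]
  delta_rot:
    - [0,0,0]
    - [0,0,0]
    - [0,0,0]
    - [0,0,0]
    - [0,0,0]
    - [0,0,0]
    - [0,0,0]
    - [0,0,0]
    - [0,0,0]
    - [0,0,0]
    - [0,0,0]
    - [0,0,0]
  grip: [-0.3,-0.3,-0.3,0.4,0.4,0.4,0.4,0.4,0.4,0.4,0.4,0.4]

```text
clock: 25.52
tool_pos: [0.4618, -0.3156, 0.2246]
eef_rot: [-0.065, 0.998, -0.001, 0.002]
contact_force: [-0.4, 0.3, -1.1]
opening: 0.698
finger_force: 0.0
```

```bash
python3 - <<'E'
from h import *
go([.461,-.3142,.22],97.4)
S=r.snapshot("side");T=r.snapshot("top")
a=cv2.resize(S[106:166,245:315],(420,360),interpolation=cv2.INTER_CUBIC)
b=cv2.resize(S[140:240,140:240],(360,360),interpolation=cv2.INTER_CUBIC)
cv2.imwrite("pics/s8.png",np.hstack([cv2.convertScaleAbs(a,alpha=1.2),b]))
E
```

```text
t 25.52 tcp [ 0.4618 -0.3156  0.2246] yawY 97.4 q7 1.67 F [-0.4  0.3 -1.1] open 0.698 ff 0.0
 turn about tool z 0.0  shift now [0.0006 0.0015 0.0046]  shift after turn [0.0006 0.0015 0.0046] tiltz [ 0.0041 -0.0018 -1.    ]
```

View pics/s8.png

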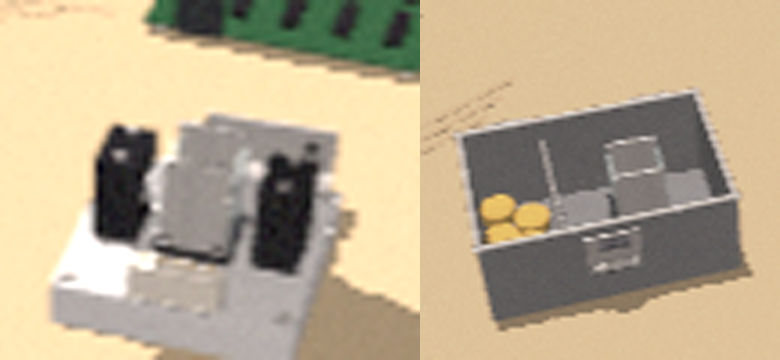

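```bash
python3 - <<'E'
from h import *
a=cv2.cvtColor(cv2.imread("pics/side0.png"),cv2.COLOR_BGR2GRAY);b=cv2.cvtColor(r.snapshot("side"),cv2.COLOR_BGR2GRAY)
for nm,(u,v,w,h) in {"plate top":(270,130,17,9),"collar":(270,143,15,8),"block":(254,150,40,18)}.items():
    K=8;t=cv2.resize(a[v:v+h,u:u+w],None,fx=K,fy=K,interpolation=cv2.INTER_CUBIC);s=cv2.resize(b[v-4:v+h+4,u-4:u+w+4],None,fx=K,fy=K,interpolation=cv2.INTER_CUBIC)
    _,m,_,l=cv2.minMaxLoc(cv2.matchTemplate(s,t,cv2.TM_CCOEFF_NORMED));print(nm,round(m,3),[(x/K-4) for x in l])
E
```

```text
plate top 0.858 [-0.125, 0.0]
collar 0.91 [-0.375, 0.0]
block 0.538 [0.0, 0.0]
```

```bash
python3 -c "
from plant import r
print(r.finish_job())"
```

```text
the job is handed in; nothing more can be done
None
```

The old cell stands upright in the empty bay of the grey coin box and the spare cell is pressed home in the sensor, glass across the light path. The job was handed in at about 26 s; the hand-in returned no verdict.

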